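# Find the glazed brake pad by its drag

## Robot

A 6-joint arm with a two-finger parallel gripper is mounted at the origin on the work surface. World frame = base frame: x ahead of the robot, y to its left, z up, the work surface at z = 0. Lengths are in m, angles in rad, forces in N, time in s.
With the tool pointing down it reaches from about 0.325 to 0.75 m from the base axis. Payload 7.6 kg.
Tool frame: the origin (TCP) lies on the centre line of the jaws, within the pads' length; the fingertips stand 25 mm ahead of it and the grasp point (between the pads) lies 6 mm ahead of it; z points along the fingers, y is the line along which they close (so a half turn about z gives the same grasp; the last joint's range is limited). The gripper opens to 85 mm and grips with 20 to 120 N. Pads are 22 mm wide; open, the fingers measure 114 mm over their backs; the gripper's body (76 mm by 85 mm) begins 54 mm behind the grasp point. The pads swing forward as they close: fully open they stand 13 mm farther back than shut.
Start: joints at [-1.39, 0.052, 1.401, -0, 1.689, -0.07], TCP at [0.13, -0.509, 0.256] pointing down, gripper open.
Joint ranges: [-2.9, 2.9], [-0.91, 2.17], [0.12, 2.37], [-1.06, 4.2], [0.26, 2.73], [-2.93, 2.93]. Speed limits (rad/s): [2.57, 2.57, 3.01, 3.14, 3.14, 3.14].

## Interface

Orientations are given as a unit quaternion [w, x, y, z].
In Python, from station import r, imaging gives the robot as it stands.
- The arm moves only by the tool arm_command, never from a script. Its argument "plan" is a list that holds one entry, the list of rows, each a list of 5 numbers: the closure, from 0 (fully open) to 1 (shut), then the shift along the tool's x, y, z in mm, then the turn about the tool's z in rad. In form: [[[claw, x, y, z, twist], ...]]. A call has 1 to 8 rows; each row shifts and turns the commanded pose from where the row before left it, along the tool's axes as they then stand; what a row does not reach is not made up. A row lasts 1/10 s, in which the tool goes at most 50 mm and 8.59 degrees, less where a joint would pass 70% of its speed; a pose out of reach is approached as far as the arm can. A call is refused whole if a number of a shift passes 50 or a number of a turn 0.15, either way. A call with a gripper value outside its range is refused whole. The fingers move at their own pace and stop on an object; the grip force is fixed at half the most. Time passes only in rows, so rows that do not move let the fingers close. It gives the time, the measured TCP pose, the force, the opening and the grip force at its end, in the units of the state.
- r.get_obs(): the state, without advancing time (a new reading comes with each control period).
- imaging.snapshot(name): name is "scene" or "top"; returns (picture, depth): 400x640x3 uint8, red, green, blue; 400x640 float32, m along the optical axis (not along the pixel's ray), 0 where there is no reading.
- imaging.camera_model(name): a dict with "mtx" (3x3 intrinsics, pixels), "k1" (the pictures are not rectified: a ray, as slopes to the right and down, at radius r is drawn at 1 + k1 r^2 times it, then the intrinsics apply), "position" and "rotation" of the camera in the world. Camera axes: x right, y down, z forward; pixel columns grow to the right and rows downward; lengths in m; the calibration is good to about 2 mm. A picture is of the moment at which its call begins. camera_model takes no time and is no camera call.
- r.hand_in(): hands the job in; it is judged then, once.
The state is a dict: "time": time; "joints": joint angles; "qd": joint speeds; "joint_torque": joint torques, N m; "tool_pos": TCP position; "tcp_rot": TCP orientation; "wrist_force": force on the tool from outside, world axes, zero at the start; "torque": the same for the moment, N m; "finger_gap": opening from 0.0 (shut) to 1.0 (fully open); "grasp_force": force on a finger pad.
Only numpy, scipy, OpenCV 4.12 (cv2) and the standard library are available. Lean on these libraries where they do the work, as an engineer would, in place of code of your own. Each camera call takes 0.05 s, during which the arm holds its last target. There are 200 camera calls.

## Task

One of the three truck brake pads in the chalked lanes on the steel plate is glazed and slides more easily than the other two. Drag each of the three about 5 cm along its lane to feel which one it is, without lifting it off the plate; then lift only the glazed pad into the scrap pan and leave it lying flat on the pan's bottom, with the other two flat on the plate.

Things in the scene. Friction and masses are not known exactly. Their poses are not given: they have to be found in the camera images.
- lane_a_start (a point): right-hand of three test lanes chalked in white on the steel plate, 70 mm wide, running away from the robot along this point's x; z up. A brake pad lies in each lane at its near end, its length along the lane. The point is the centre of that pad as it lies at the start (within 1 mm and 1 degree), 11 mm above the plate; it stays there when the pad is moved. The lane's end line is 140 mm ahead of it
- lane_b_start (a point): the middle lane's pad, point and axes likewise. Pads look alike: dark steel backing plate 104 x 52 x 8 mm with a 24 mm wide ear at each end (120 mm over the ears), lying on a grey lining block 100 x 46 x 14 mm; 22 mm tall, 0.69 to 0.81 kg. Plate: fixed, smooth, 360 x 500 mm, its top 20 mm above the bench; lanes 140 mm or more apart, free of other things
- lane_c_start (a point): the left-hand lane's pad, point and axes likewise. Two pads are good: dragging one on the plate takes about 3 to 6 N. One is glazed: about 0.6 to 1.4 N (both some times more if the gripper presses the pad down; compare them). Which lane holds it changes each time; looks and mass do not tell
- pan_in (a point): scrap pan: a fixed open dark steel tray 200 mm (its x) x 150 mm (its y), 30 mm tall, walls and bottom 3 mm, standing on the bench to the left of the plate. The point is the centre of its inner bottom, 3 mm above the bench; x along its length, z up
Not all that is in view belongs to the job. Leave any purple look-alike of the part that bears pan_in alone.

How it is judged:
On the way:
1. each of the three pads has been dragged at least 30 mm from its start and lies flat on the plate (distance of each of pad_p_mid, pad_q_mid, pad_r_mid from where it was at the start of the episode above 0.03 m and height (world z) of pad_p_mid between 0.024 and 0.04 m and angle between each of pad_p_mid, pad_q_mid, pad_r_mid's own z axis and vertical below 0.17 rad and height (world z) of pad_q_mid between 0.024 and 0.04 m and height (world z) of pad_r_mid between 0.024 and 0.04 m), for 0.1 s.
At the end, for the whole second after the job is handed in: the glazed pad (pad_q) lies in the scrap pan, flat within 10 degrees on its bottom, centre under 22 mm above the bench; the good pads (pad_p, pad_r) lie flat within 10 degrees on the plate, centres 24 to 40 mm above the bench; all at rest. Which lane holds pad_q is not told (x of pad_q_mid in the frame of pan_in between -0.08 and 0.08 m and y of pad_q_mid in the frame of pan_in between -0.06 and 0.06 m and height (world z) of pad_q_mid below 0.022 m and angle between each of pad_q_mid, pad_p_mid, pad_r_mid's own z axis and vertical below 0.17 rad and linear speed of each of pad_q, pad_p, pad_r below 0.02 m/s and height (world z) of pad_p_mid between 0.024 and 0.04 m and height (world z) of pad_r_mid between 0.024 and 0.04 m); the robot touches nothing.
It fails at once if a good pad is lifted more than 20 mm off the plate (height (world z) of any of pad_p_mid, pad_r_mid above 0.051 m).
It also fails if it takes over 62 s, if anything falls off the work surface, if the arm or the gripper's body presses on something with over 40 N, if the wrist force passes 120 N, or if a joint passes its speed limit or range.

## Working session

There is one attempt and no reset: what is moved stays moved. The work goes in short steps, Python scripts to look and compute and a tool call to move; the robot and the scene stay as the last step left them, time stands still between calls to the robot, and variables do not carry over. Pictures are saved under pics/ and viewed, at most 10 in all, crops included, and the job is handed in when it is done.

Besides the shell and the picture viewer there is one more tool, called as name(argument=value, ...), one argument or row to a line, values as JSON. arm_command: Moves the arm, as the interface text tells. Its arguments: {"type":"object","properties":{"plan":{"type":"array"}},"required":["plan"]}

```bash
mkdir -p pics; ls; python3 - <<'E'
from station import r, imaging
import cv2,numpy as np
for n in("top","scene"):
    p,d=imaging.snapshot(n); cv2.imwrite(f"pics/{n}0.png",p[:,:,::-1]); np.savez(f"{n}0.npz",p=p,d=d)
    print(n,imaging.camera_model(n))
print(r.get_obs())
E
```

```text
pics
top {'mtx': array([[387.84751071,   0.        , 320.76137586],
       [  0.        , 387.84751071, 200.00066948],
       [  0.        ,   0.        ,   1.        ]]), 'k1': -0.029051399907891278, 'position': array([0.30012115, 0.03819271, 0.94789544]), 'rotation': array([-0.04111195,  0.71357015, -0.69888108,  0.02631894])}
scene {'mtx': array([[422.33196069,   0.        , 318.93214185],
       [  0.        , 422.33196069, 200.50618232],
       [  0.        ,   0.        ,   1.        ]]), 'k1': -0.10834717955415979, 'position': array([0.97259015, 0.04091564, 0.99645736]), 'rotation': array([-0.19659205,  0.69801642,  0.66244945, -0.18784399])}
{'time': 0.1, 'joints': array([-1.39031818e+00,  5.27798686e-02,  1.40167641e+00,  1.16794331e-05,
        1.68860688e+00, -7.03046050e-02]), 'qd': array([ 3.45631163e-04, -4.15762764e-04, -2.13527745e-03,  3.66153117e-04,
       -8.51523404e-04, -3.26924485e-05]), 'joint_torque': array([ 8.04297033e-04, -3.82582068e+01, -3.60986423e+01, -1.31766683e-04,
        4.80205781e-03,  3.77410572e-05]), 'tool_pos': array([ 0.13026284, -0.50832401,  0.25552657]), 'tcp_rot': array([-7.34461258e-04,  9.92148443e-01,  1.25063691e-01, -3.46915236e-05]), 'wrist_force': array([ 0.28545353,  0.52011164, -0.08320063]), 'torque': array([-0.03272276,  0.00302081,  0.00209459]), 'grasp_force': 0.0, 'finger_gap': 1.0011735269767332}
```

View pics/top0.png

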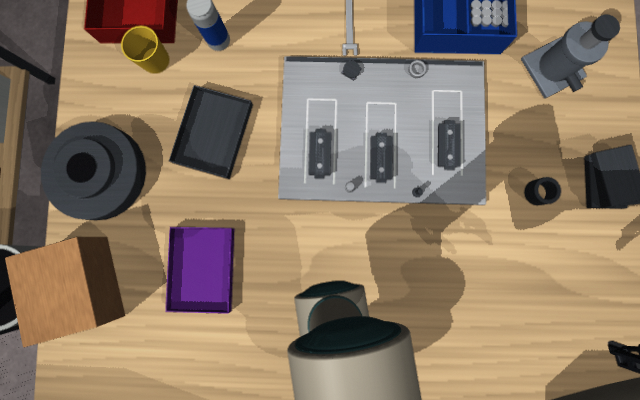

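View pics/scene0.png

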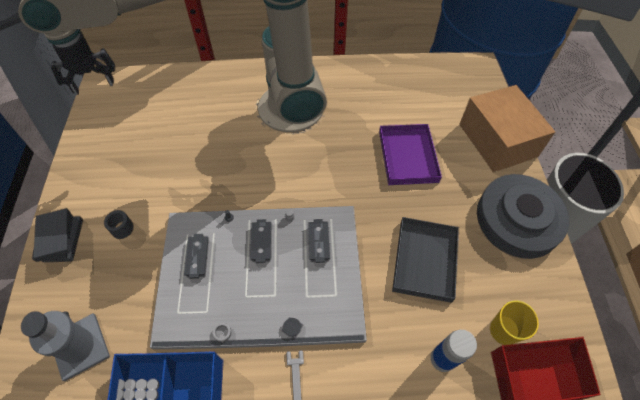

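The top view shows pads at about (320,152), (382,156) and (449,144). The dark scrap pan is at (211,132), and the purple tray at (200,270) is the decoy. Next I'll measure the poses.

```bash
cat > h.py <<'E'
import numpy as np,cv2
from station import r, imaging
from scipy.spatial.transform import Rotation as R
def cloud(n,d):
    c=imaging.camera_model(n);K=c["mtx"]
    v,u=np.mgrid[:400,:640]
    q=cv2.undistortPoints(np.stack([u.ravel(),v.ravel()],1).astype(np.float64)[:,None],K,np.array([c["k1"],0,0,0.]))[:,0].reshape(400,640,2)
    P=np.dstack([q[...,0]*d,q[...,1]*d,d]);w,x,y,z=c["rotation"]
    W=P@R.from_quat([x,y,z,w]).as_matrix().T+c["position"]
    W[d==0]=np.nan
    return W
def rect(W,m):
    p=W[m][:,:2]; (cx,cy),(a,b),t=cv2.minAreaRect((p*1000).astype(np.float32))
    if a<b:a,b,t=b,a,t+90
    t=(t+90)%180-90
    return np.round([cx,cy,a,b,t,np.median(W[m][:,2])*1000,m.sum()],1)
E
python3 - <<'E'
from h import *
for n,ps in(("top",[(449,144),(382,156),(320,152)]),("scene",[(196,256),(260,240),(318,240)])):
    f=np.load(n+"0.npz");W=cloud(n,f["d"]);g=f["p"].astype(int)
    z=W[...,2]; m=(z>.034)&(z<.05)
    k,l=cv2.connectedComponents(m.astype(np.uint8),connectivity=4)
    for u,v in ps: print(n,rect(W,l==l[v,u]),"at",np.round(W[v,u]*1000))
    # lane lines: bright pixels on plate
    m=(z>.012)&(z<.03)&(g.min(2)>200)
    k,l,s,_=cv2.connectedComponentsWithStats(m.astype(np.uint8),connectivity=8)
    for i in range(1,k):
        if s[i,4]>60: print(" line",rect(W,l==i))
    pl=(z>.015)&(z<.025)
    print(" plate z",np.median(z[pl])*1000)
    # pan rim
    u,v=(211,132) if n=="top" else (427,262)
    m=(z>.02)&(z<.045)
    k,l,s,_=cv2.connectedComponentsWithStats(m.astype(np.uint8),connectivity=8)
    print(" pan bottom",np.round(W[v,u]*1000))
    for i in range(1,k):
        if s[i,0]<u<s[i,0]+s[i,2] and s[i,1]<v<s[i,1]+s[i,3]: print("  pan?",rect(W,l==i))
E
```

```text
top [ 5.250e+02 -2.443e+02  1.212e+02  5.270e+01 -8.000e-01  4.170e+01
  1.063e+03] at [ 526. -243.   43.]
top [ 4.909e+02 -8.240e+01  1.190e+02  5.240e+01 -1.000e-01  4.170e+01
  1.029e+03] at [494. -84.  43.]
top [ 4.981e+02  6.400e+01  1.199e+02  5.200e+01 -5.000e-01  4.170e+01
  1.013e+03] at [501.  62.  42.]
 line [ 6.301e+02 -2.455e+02  7.770e+01  7.410e+01  5.000e-01  2.020e+01
  1.490e+02]
 line [603.3  62.7  79.2  74.    1.1  20.2 139. ]
 line [576.6 -83.8 117.2  72.2   0.6  20.2 145. ]
 plate z 19.75785842333955
 pan bottom [556. 338.   5.]
  pan? [553.3 334.4 201.9 151.1 -14.9  27.8 613. ]
scene [ 5.297e+02 -2.457e+02  1.208e+02  5.590e+01  3.000e-01  4.090e+01
  8.700e+02] at [ 532. -243.   42.]
scene [ 4.942e+02 -8.280e+01  1.223e+02  5.250e+01 -2.000e-01  4.070e+01
  8.510e+02] at [497. -84.  44.]
scene [ 5.021e+02  6.150e+01  1.207e+02  5.200e+01 -4.000e-01  4.070e+01
  8.360e+02] at [503.  61.  42.]
 plate z 18.93391482357987
 pan bottom [561. 338.  -0.]
  pan? [555.7 333.4 203.4 151.1 -14.9  27.4 535. ]
```

arm_command(
  plan=[
    [[0,0,0,0,0.125],[0,0,0,0,0.125],[0,40,-26,0,0],[0,40,-26,0,0],[0,40,-26,0,0],[0,40,-26,0,0],[0,40,-26,0,0],[0,40,-26,0,0]],
  ],
)

```text
time: 0.9
tool_pos: [0.3715, -0.3509, 0.256]
tcp_rot: [-0.0, 1.0, 0.0, -0.0]
wrist_force: [-0.2, -1.3, 0.3]
finger_gap: 0.999
grasp_force: 0.0
```

arm_command(
  plan=[
    [[0,40,-27,20,0],[0,40,-27,25,0],[0,40,-27,25,0],[0,35,-25,25,0],[0,0,0,40,0],[0,0,0,20,0],[0,0,0,0,0],[0,0,0,0,0]],
  ],
)

```text
time: 1.7
tool_pos: [0.517, -0.2519, 0.1066]
tcp_rot: [0.0, 1.0, 0.0, -0.0]
wrist_force: [0.1, -0.7, -0.4]
finger_gap: 1.006
grasp_force: 0.0
```

arm_command(
  plan=[
    [[0,10,-7,10,0],[0,0,0,20,0],[0,0,0,15,0],[0,0,0,10,0],[0,0,0,4,0],[0,0,0,0,0],[0,0,0,0,0]],
  ],
)

```text
time: 2.4
tool_pos: [0.5274, -0.245, 0.0479]
tcp_rot: [0.0, 1.0, 0.0, 0.001]
wrist_force: [-0.8, -0.2, 0.1]
finger_gap: 0.999
grasp_force: 0.0
```

arm_command(
  plan=[
    [[0.5,0,0,0,0],[0.5,0,0,0,0],[0.5,0,0,0,0],[0.5,0,0,0,0],[0.5,0,0,0,0],[0.5,0,0,0,0],[0.5,0,0,0,0],[0.5,0,0,0,0]],
  ],
)

```text
time: 3.2
tool_pos: [0.5274, -0.2447, 0.0482]
tcp_rot: [0.0, 1.0, 0.0, 0.001]
wrist_force: [-0.7, 3.2, 6.4]
finger_gap: 0.589
grasp_force: 64.1
```

arm_command(
  plan=[
    [[0.5,5,0,0,0],[0.5,5,0,0,0],[0.5,5,0,0,0],[0.5,5,0,0,0]],
  ],
)

```text
time: 3.6
tool_pos: [0.5456, -0.2455, 0.0481]
tcp_rot: [0.0, 1.0, 0.0, -0.002]
wrist_force: [-13.0, -0.2, 11.5]
finger_gap: 0.592
grasp_force: 64.7
```

arm_command(
  plan=[
    [[0.5,5,0,0,0],[0.5,5,0,0,0]],
  ],
)

```text
time: 3.8
tool_pos: [0.5556, -0.2456, 0.0481]
tcp_rot: [0.0, 1.0, 0.0, -0.002]
wrist_force: [-13.4, 0.2, 12.0]
finger_gap: 0.59
grasp_force: 64.6
```

arm_command(
  plan=[
    [[0.5,5,0,0,0],[0.5,5,0,0,0]],
  ],
)

```text
time: 4.0
tool_pos: [0.5656, -0.2456, 0.0481]
tcp_rot: [0.0, 1.0, 0.0, -0.002]
wrist_force: [-12.6, -0.2, 10.6]
finger_gap: 0.59
grasp_force: 64.6
```

arm_command(
  plan=[
    [[0.5,5,0,0,0],[0.5,5,0,0,0]],
  ],
)

```text
time: 4.2
tool_pos: [0.5756, -0.2456, 0.0481]
tcp_rot: [0.0, 1.0, 0.0, -0.002]
wrist_force: [-12.6, -0.1, 10.9]
finger_gap: 0.59
grasp_force: 64.6
```

Lane A reads about 0.69 (13 N over about 18.7 N of load), so it looks like a good pad. On to B.

arm_command(
  plan=[
    [[0,0,0,0,0],[0,0,0,0,0],[0,0,0,0,0],[0,0,0,0,0],[0,0,0,0,0],[0,0,0,-10,0],[0,0,0,-25,0],[0,0,0,-25,0]],
  ],
)

```text
time: 5.0
tool_pos: [0.5768, -0.2446, 0.1082]
tcp_rot: [-0.0, 1.0, 0.0, -0.0]
wrist_force: [-0.4, -0.2, -0.4]
finger_gap: 1.0
grasp_force: 0.0
```

arm_command(
  plan=[
    [[0,-17,-33,0,0],[0,-17,-33,0,0],[0,-17,-33,0,0],[0,-17,-33,0,0],[0,-15,-31,0,0],[0,0,0,10,0],[0,0,0,0,0]],
  ],
)

```text
time: 5.7
tool_pos: [0.4935, -0.0813, 0.0969]
tcp_rot: [0.0, 1.0, 0.001, -0.0]
wrist_force: [-0.6, 0.0, 0.3]
finger_gap: 0.999
grasp_force: 0.0
```

arm_command(
  plan=[
    [[0,0,1,20,0],[0,0,0,15,0],[0,0,0,10,0],[0,0,0,4,0],[0,0,0,0,0],[0,0,0,0,0]],
  ],
)

```text
time: 6.3
tool_pos: [0.4944, -0.0831, 0.0489]
tcp_rot: [0.0, 1.0, 0.0, 0.001]
wrist_force: [-0.6, 0.2, -0.1]
finger_gap: 1.001
grasp_force: 0.0
```

arm_command(
  plan=[
    [[0.5,0,0,0,0],[0.5,0,0,0,0],[0.5,0,0,0,0],[0.5,0,0,0,0],[0.5,0,0,0,0],[0.5,0,0,0,0],[0.5,0,0,0,0],[0.5,0,0,0,0]],
  ],
)

```text
time: 7.1
tool_pos: [0.4944, -0.0829, 0.0491]
tcp_rot: [0.0, 1.0, 0.0, 0.001]
wrist_force: [-0.7, 0.4, 5.8]
finger_gap: 0.586
grasp_force: 63.6
```

arm_command(
  plan=[
    [[0.5,5,0,0,0],[0.5,5,0,0,0],[0.5,5,0,0,0],[0.5,5,0,0,0],[0.5,5,0,0,0]],
  ],
)

```text
time: 7.6
tool_pos: [0.5189, -0.083, 0.0491]
tcp_rot: [0.0, 1.0, 0.0, -0.0]
wrist_force: [-5.8, -0.4, 9.2]
finger_gap: 0.59
grasp_force: 63.9
```

arm_command(
  plan=[
    [[0.5,5,0,0,0],[0.5,5,0,0,0],[0.5,5,0,0,0]],
  ],
)

```text
time: 7.9
tool_pos: [0.5339, -0.083, 0.0491]
tcp_rot: [0.0, 1.0, 0.0, -0.0]
wrist_force: [-6.1, 0.4, 8.2]
finger_gap: 0.584
grasp_force: 63.9
```

arm_command(
  plan=[
    [[0.5,5,0,0,0],[0.5,5,0,0,0]],
  ],
)

```text
time: 8.1
tool_pos: [0.5439, -0.083, 0.0491]
tcp_rot: [0.0, 1.0, 0.0, -0.0]
wrist_force: [-5.5, 0.2, 8.1]
finger_gap: 0.589
grasp_force: 63.9
```

arm_command(
  plan=[
    [[0,0,0,0,0],[0,0,0,0,0],[0,0,0,0,0],[0,0,0,0,0],[0,0,0,0,0],[0,0,0,-10,0],[0,0,0,-25,0],[0,0,0,-25,0]],
  ],
)

```text
time: 8.9
tool_pos: [0.5436, -0.0827, 0.1092]
tcp_rot: [-0.0, 1.0, 0.0, -0.0]
wrist_force: [0.1, -0.6, 0.7]
finger_gap: 1.003
grasp_force: 0.0
```

B reads about 0.35. Next is C.

arm_command(
  plan=[
    [[0,-9,-29,0,0],[0,-9,-29,0,0],[0,-9,-29,0,0],[0,-9,-29,0,0],[0,-7,-29,0,0],[0,0,0,10,0],[0,0,0,0,0]],
  ],
)

```text
time: 9.6
tool_pos: [0.5002, 0.0624, 0.0974]
tcp_rot: [0.0, 1.0, 0.001, -0.001]
wrist_force: [-0.2, -0.4, -0.1]
finger_gap: 0.998
grasp_force: 0.0
```

arm_command(
  plan=[
    [[0,0,0,20,0],[0,0,0,15,0],[0,0,0,10,0],[0,0,0,4,0],[0,0,0,0,0],[0,0,0,0,0]],
  ],
)

```text
time: 10.2
tool_pos: [0.5013, 0.062, 0.0498]
tcp_rot: [0.0, 1.0, 0.0, 0.001]
wrist_force: [0.5, 0.2, 0.6]
finger_gap: 0.998
grasp_force: 0.0
```

arm_command(
  plan=[
    [[0.5,0,0,0,0],[0.5,0,0,0,0],[0.5,0,0,0,0],[0.5,0,0,0,0],[0.5,0,0,0,0],[0.5,0,0,0,0],[0.5,0,0,0,0],[0.5,0,0,0,0]],
  ],
)

```text
time: 11.0
tool_pos: [0.5014, 0.0628, 0.0503]
tcp_rot: [-0.0, 1.0, 0.0, 0.001]
wrist_force: [-1.3, 2.2, 5.1]
finger_gap: 0.593
grasp_force: 63.4
```

arm_command(
  plan=[
    [[0.5,5,0,0,0],[0.5,5,0,0,0],[0.5,5,0,0,0],[0.5,5,0,0,0],[0.5,5,0,0,0]],
  ],
)

```text
time: 11.5
tool_pos: [0.5242, 0.0624, 0.0502]
tcp_rot: [0.0, 1.0, 0.001, -0.003]
wrist_force: [-16.3, -0.8, 17.3]
finger_gap: 0.591
grasp_force: 64.6
```

arm_command(
  plan=[
    [[0.5,5,0,0,0],[0.5,5,0,0,0],[0.5,5,0,0,0]],
  ],
)

```text
time: 11.8
tool_pos: [0.5392, 0.0624, 0.0502]
tcp_rot: [0.0, 1.0, 0.001, -0.003]
wrist_force: [-16.3, 0.5, 16.6]
finger_gap: 0.594
grasp_force: 64.5
```

arm_command(
  plan=[
    [[0.5,5,0,0,0],[0.5,5,0,0,0]],
  ],
)

```text
time: 12.0
tool_pos: [0.5493, 0.0625, 0.0502]
tcp_rot: [0.0, 1.0, 0.001, -0.002]
wrist_force: [-15.6, -0.4, 16.3]
finger_gap: 0.587
grasp_force: 64.5
```

B is clearly the easiest, but I'll re-check it without the downward press before lifting.

arm_command(
  plan=[
    [[0,0,0,0,0],[0,0,0,0,0],[0,0,0,0,0],[0,0,0,0,0],[0,0,0,0,0],[0,0,0,-10,0],[0,0,0,-25,0],[0,0,0,-25,0]],
  ],
)

```text
time: 12.8
tool_pos: [0.5505, 0.0622, 0.1102]
tcp_rot: [0.0, 1.0, 0.0, -0.0]
wrist_force: [0.4, 0.3, 0.1]
finger_gap: 0.996
grasp_force: 0.0
```

arm_command(
  plan=[
    [[0,-2,29,0,0],[0,-2,29,0,0],[0,-2,29,0,0],[0,0,29,0,0],[0,0,29,0,0],[0,0,0,10,0],[0,0,0,0,0]],
  ],
)

```text
time: 13.5
tool_pos: [0.5442, -0.0828, 0.0982]
tcp_rot: [-0.0, 1.0, -0.0, -0.001]
wrist_force: [-0.4, 0.8, -0.1]
finger_gap: 1.001
grasp_force: 0.0
```

```bash
python3 - <<'E'
from h import *
p,d=imaging.snapshot("scene");cv2.imwrite("pics/s1.png",p[:,:,::-1]);print(r.get_obs()["tool_pos"])
W=cloud("scene",d);z=W[...,2];m=(z>.034)&(z<.05)
k,l,s,_=cv2.connectedComponentsWithStats(m.astype(np.uint8),connectivity=4)
for i in range(1,k):
    if s[i,4]>200:print(rect(W,l==i))
E
```

```text
[ 0.54441577 -0.08222614  0.09866988]
[-465.8  967.1  376.    74.3   83.1   42.   308. ]
[225.  600.6 258.1 130.5  56.5  42.  320. ]
[498.3 563.5 232.8  97.9  41.3  47.  615. ]
[ 422.6 -467.9   64.4   58.4   27.1   46.1  254. ]
[ 5.501e+02  5.980e+01  1.215e+02  5.200e+01 -2.000e-01  4.070e+01
  8.950e+02]
[554.8 -83.8 101.2  52.3  -1.7  40.5 766. ]
[ 5.772e+02 -2.460e+02  1.199e+02  5.460e+01  4.000e-01  4.100e+01
  9.420e+02]
[858.1 645.2 121.8  12.6   4.4  42.2 226. ]
```

View pics/s1.png

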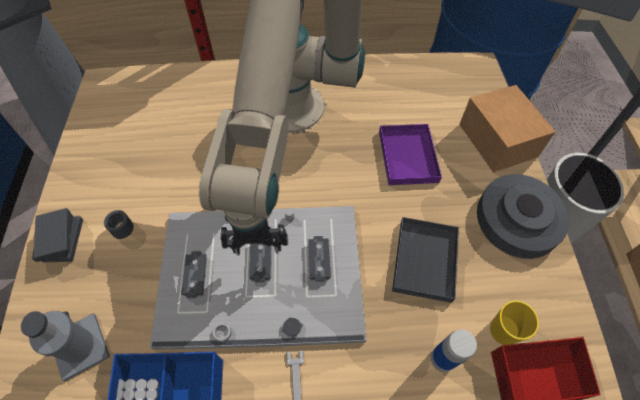

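All three pads now lie about 50 mm further along their lanes, at pixels (196,272), (260,262) and (318,258). The gripper is above B.

arm_command(
  plan=[
    [[0,-1,0,20,0],[0,0,0,15,0],[0,0,0,10,0],[0,0,0,4,0],[0,0,0,0,0],[0,0,0,0,0]],
  ],
)

```text
time: 14.15
tool_pos: [0.5443, -0.0827, 0.0507]
tcp_rot: [0.0, 1.0, 0.0, 0.0]
wrist_force: [-0.5, 0.8, -0.4]
finger_gap: 1.004
grasp_force: 0.0
```

arm_command(
  plan=[
    [[0.5,0,0,0,0],[0.5,0,0,0,0],[0.5,0,0,0,0],[0.5,0,0,0,0],[0.5,0,0,0,0],[0.5,0,0,0,0],[0.5,0,0,0,0],[0.5,0,0,-0.5,0]],
  ],
)

```text
time: 14.95
tool_pos: [0.5443, -0.0829, 0.0511]
tcp_rot: [0.0, 1.0, 0.0, 0.001]
wrist_force: [2.2, -0.6, 1.1]
finger_gap: 0.593
grasp_force: 63.6
```

arm_command(
  plan=[
    [[0.5,-4,0,0,0],[0.5,-4,0,0,0],[0.5,-4,0,0,0]],
  ],
)

```text
time: 15.25
tool_pos: [0.532, -0.0828, 0.0511]
tcp_rot: [0.0, 1.0, 0.0, 0.001]
wrist_force: [4.2, 0.5, 3.8]
finger_gap: 0.591
grasp_force: 63.9
```

The fingertips may be rubbing on the plate, so I'll regrip B 6 mm higher for a clean reading.

arm_command(
  plan=[
    [[0,0,0,0,0],[0,0,0,0,0],[0,0,0,0,0],[0,0,0,0,0],[0,0,0,-6,0],[0,0,0,0,0],[0,0,0,0,0]],
  ],
)

```text
time: 15.95
tool_pos: [0.5321, -0.0828, 0.057]
tcp_rot: [0.0, 1.0, 0.0, 0.0]
wrist_force: [-0.4, 0.7, -0.1]
finger_gap: 0.996
grasp_force: 0.0
```

arm_command(
  plan=[
    [[0.5,0,0,0,0],[0.5,0,0,0,0],[0.5,0,0,0,0],[0.5,0,0,0,0],[0.5,0,0,0,0],[0.5,0,0,0,0],[0.5,0,0,0,0],[0.5,0,0,0,0]],
  ],
)

```text
time: 16.75
tool_pos: [0.532, -0.0828, 0.0571]
tcp_rot: [0.0, 1.0, 0.0, 0.0]
wrist_force: [-0.5, 1.1, 6.0]
finger_gap: 0.582
grasp_force: 64.2
```

arm_command(
  plan=[
    [[0.5,5,0,0,0],[0.5,5,0,0,0],[0.5,5,0,0,0],[0.5,5,0,0,0]],
  ],
)

```text
time: 17.15
tool_pos: [0.5517, -0.0829, 0.0571]
tcp_rot: [0.0, 1.0, 0.0, -0.001]
wrist_force: [-5.9, 0.8, 7.8]
finger_gap: 0.584
grasp_force: 64.5
```

arm_command(
  plan=[
    [[0.5,5,0,0,0],[0.5,5,0,0,0]],
  ],
)

```text
time: 17.35
tool_pos: [0.5616, -0.0829, 0.057]
tcp_rot: [0.0, 1.0, 0.0, -0.001]
wrist_force: [-4.7, -0.0, 7.3]
finger_gap: 0.584
grasp_force: 64.5
```

At the same vertical load, B drags at about 0.35 of it and A and C at about 0.67, so B is the glazed pad. I'll regrip deeper and lift.

arm_command(
  plan=[
    [[0,0,0,0,0],[0,0,0,0,0],[0,0,0,0,0],[0,0,0,0,0],[0,-2,0,4,0],[0,0,0,4,0],[0,0,0,0,0],[0,0,0,0,0]],
  ],
)

```text
time: 18.15
tool_pos: [0.5597, -0.0827, 0.0484]
tcp_rot: [-0.0, 1.0, 0.0, -0.0]
wrist_force: [0.2, -0.0, 0.4]
finger_gap: 1.004
grasp_force: 0.0
```

arm_command(
  plan=[
    [[0.5,0,0,0,0],[0.5,0,0,0,0],[0.5,0,0,0,0],[0.5,0,0,0,0],[0.5,0,0,0,0],[0.5,0,0,0,0],[0.5,0,0,0,0],[0.5,0,0,0,0]],
  ],
)

```text
time: 18.95
tool_pos: [0.5602, -0.0828, 0.0492]
tcp_rot: [0.0, 1.0, 0.0, 0.0]
wrist_force: [-1.3, 0.4, 5.2]
finger_gap: 0.586
grasp_force: 64.4
```

arm_command(
  plan=[
    [[0.5,0,0,-5,0],[0.5,0,0,-10,0],[0.5,0,0,-15,0],[0.5,0,0,-20,0],[0.5,0,0,-20,0],[0.5,0,0,-20,0],[0.5,0,0,-10,0],[0.5,0,0,0,0]],
  ],
)

```text
time: 19.75
tool_pos: [0.5606, -0.0829, 0.1508]
tcp_rot: [0.0, 1.0, 0.0, 0.002]
wrist_force: [-0.2, 0.2, -7.5]
finger_gap: 0.588
grasp_force: 64.1
```

arm_command(
  plan=[
    [[0.5,0,-20,0,0],[0.5,0,-30,0,0],[0.5,0,-30,0,0],[0.5,0,-30,0,0],[0.5,0,-30,0,0],[0.5,0,-30,0,0],[0.5,0,-30,0,0],[0.5,0,-30,0,0]],
  ],
)

```text
time: 20.55
tool_pos: [0.5589, 0.1484, 0.147]
tcp_rot: [0.0, 1.0, 0.0, -0.001]
wrist_force: [-0.1, 0.2, -7.6]
finger_gap: 0.591
grasp_force: 64.3
```

arm_command(
  plan=[
    [[0.5,-1,-30,0,0],[0.5,-1,-30,0,0],[0.5,-1,-30,0,0],[0.5,-1,-30,0,0],[0.5,-1,-30,0,0],[0.5,-1,-25,0,0],[0.5,0,-12,0,0],[0.5,0,0,0,0]],
  ],
)

```text
time: 21.35
tool_pos: [0.5527, 0.3354, 0.1469]
tcp_rot: [0.001, 1.0, 0.001, -0.001]
wrist_force: [0.1, 0.6, -7.4]
finger_gap: 0.594
grasp_force: 64.5
```

arm_command(
  plan=[
    [[0.5,0,0,0,0.065],[0.5,0,0,0,0.065],[0.5,0,0,0,0.065],[0.5,0,0,0,0.065],[0.5,0,0,0,0],[0.5,0,0,0,0]],
  ],
)

```text
time: 21.95
tool_pos: [0.5536, 0.3333, 0.1481]
tcp_rot: [0.0, 0.992, -0.129, -0.0]
wrist_force: [-1.1, 0.1, -7.9]
finger_gap: 0.592
grasp_force: 64.5
```

```bash
python3 - <<'E'
from h import *
p,d=imaging.snapshot("scene");cv2.imwrite("pics/s2.png",p[:,:,::-1]);print(r.get_obs()["tool_pos"],r.get_obs()["tcp_rot"])
E
```

```text
[0.55362148 0.33350402 0.14823495] [ 3.37494768e-04  9.91660482e-01 -1.28877143e-01 -2.37646291e-04]
```

View pics/s2.png

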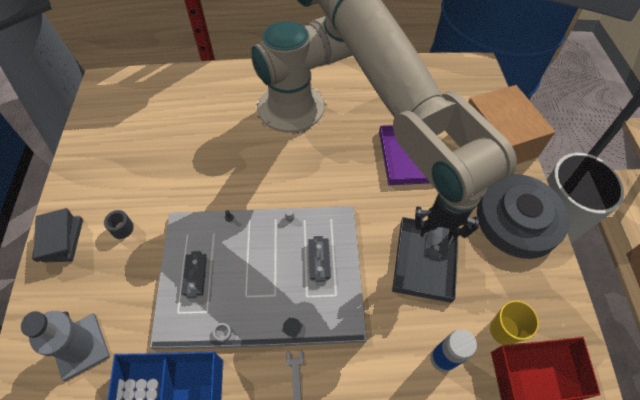

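The picture shows the pad at (437,240), held over the dark pan and aligned with it. The other two pads are flat on the plate. Lowering now.

arm_command(
  plan=[
    [[0.5,0,0,20,0],[0.5,0,0,25,0],[0.5,0,0,25,0],[0.5,0,0,15,0],[0.5,0,0,10,0],[0.5,0,0,8,0],[0.5,0,0,4,0],[0.5,0,0,0,0]],
  ],
)

```text
time: 22.8
tool_pos: [0.5537, 0.3343, 0.0418]
tcp_rot: [-0.0, 0.992, -0.129, 0.0]
wrist_force: [0.1, 0.4, -7.3]
finger_gap: 0.59
grasp_force: 64.5
```

arm_command(
  plan=[
    [[0.5,0,0,4,0],[0.5,0,0,3,0],[0.5,0,0,1,0],[0.5,0,0,1,0],[0.5,0,0,0,0]],
  ],
)

```text
time: 23.3
tool_pos: [0.5535, 0.3343, 0.0325]
tcp_rot: [0.0, 0.992, -0.129, -0.0]
wrist_force: [-0.3, -0.2, -7.6]
finger_gap: 0.591
grasp_force: 64.5
```

arm_command(
  plan=[
    [[0,0,0,0,0],[0,0,0,0,0],[0,0,0,0,0],[0,0,0,0,0],[0,0,0,0,0],[0,0,0,-10,0],[0,0,0,-25,0],[0,0,0,-40,0]],
  ],
)

```text
time: 24.1
tool_pos: [0.5522, 0.3336, 0.1062]
tcp_rot: [0.002, 0.992, -0.129, -0.002]
wrist_force: [0.6, -0.3, 0.9]
finger_gap: 1.003
grasp_force: 0.0
```

arm_command(
  plan=[
    [[0,0,0,-40,0],[0,-20,0,-40,0],[0,-40,0,0,0],[0,-40,0,0,0],[0,0,0,0,0],[0,0,0,0,0]],
  ],
)

```text
time: 24.7
tool_pos: [0.4565, 0.3602, 0.1887]
tcp_rot: [-0.0, 0.992, -0.129, 0.001]
wrist_force: [0.1, -1.1, 0.7]
finger_gap: 1.0
grasp_force: 0.0
```

```bash
python3 - <<'E'
from h import *
p,d=imaging.snapshot("scene");cv2.imwrite("pics/s3.png",p[:,:,::-1]);print(r.get_obs()["tool_pos"])
W=cloud("scene",d);z=W[...,2]
m=(z>.018)&(z<.033)&(np.hypot(W[...,0]-.5545,W[...,1]-.334)<.066)
print("in pan",rect(W,m), np.percentile(z[m],[5,50,95]))
E
```

```text
[0.45721017 0.35994549 0.18850838]
in pan [555.2 331.8 121.3  51.4 -14.4  23.7 814. ] [0.02041164 0.02368763 0.02672697]
```

View pics/s3.png

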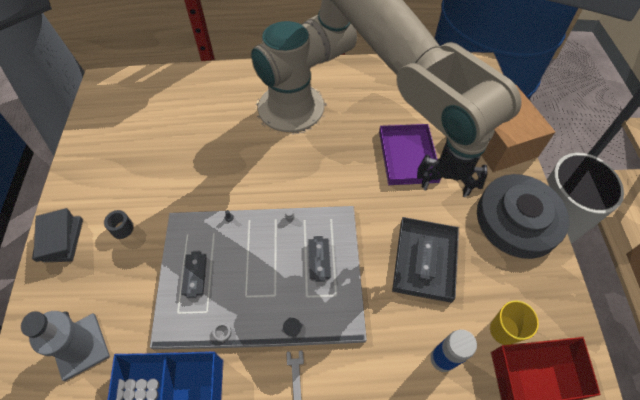

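The pad lies flat in the pan at (426,260), the good pads are flat on the plate, and the gripper is clear.

```bash
python3 -c "
from station import r
print(r.hand_in())"
```

```text
the job is handed in; nothing more can be done
None
```

I handed the job in with the middle-lane (B) pad lying flat in the scrap pan and the A and C pads flat on the plate; B dragged at about 0.35 of its vertical load against about 0.67 for A and C (above the 0.6–1.4 N expected of the glazed pad, so picked by comparison), and the hand-in returned no verdict.

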